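Wedge a lino block tight in its clamping board

ROBOT

A 6-joint arm with a two-finger parallel gripper is mounted at the origin on a cart in front of the work surface, level with it; the furniture and walls round the work are solid. World frame = base frame: x ahead of the robot, y to its left, z up, the work surface at z = 0. Lengths are in mm, angles in degrees, forces in N, time in s.
With the tool pointing down it reaches from about 325 to 850 mm from the base axis. Payload 15.5 kg.
Tool frame: the origin (TCP) lies between the finger pads; the fingertips stand robot.tips_ahead ahead of it and the grasp point (between the pads) lies 6 mm ahead of it (robot.tips_ahead is the distance from the TCP to the fingertips, in mm); z points along the fingers, y is the line along which they close (so a half turn about z gives the same grasp; the last joint's range is limited). The gripper opens to 91 mm and grips with 3 to 60 N. Pads are 32 mm wide; open, the fingers measure 118 mm over their backs; the gripper's body (76 mm by 178 mm) begins 60 mm behind the grasp point.
Start: joints at [67.065, 28.281, 77.091, -0, 74.628, -5.472], TCP at [187.559, 596.195, 238.915] pointing down, gripper open.
Joint ranges: [-166.48, 166.48], [-47.26, 123.95], [12.59, 153.08], [-70.14, 250.14], [6.76, 159.57], [-176.63, 176.63]. Speed limits (degrees/s): [108.29, 108.29, 147.25, 172.46, 172.46, 172.46].

INTERFACE

Orientations are given as a 3x3 rotation matrix whose columns are the frame's x, y, z axes.
In Python, from workcell import robot gives the robot as it stands. The module is installed in compiled form; this text tells all that it offers.
- The arm moves only by the tool servo_tool, never from a script. Its argument "rows" is text: rows parted by semicolons, each of 6 numbers parted by spaces: the shift along the world's x, y, z scaled (see below), then the turn, a rotation vector about the world's x, y, z scaled (see below). A call has 1 to 12 rows; each row shifts and turns the commanded pose from where the row before left it; what a row does not reach is not made up. The controller multiplies each number of a shift by 0.025 m and each number of a turn by 8 degrees. A row lasts 1/8 s, in which the tool goes at most 62.5 mm and 10.7 degrees, less where a joint would pass 70% of its speed; a pose out of reach is approached as far as the arm can. A call with a number of a shift or a turn outside -1 to 1 is refused whole. A call with a gripper value outside its range is refused whole. "grip" is the closure, from -1 (fully open) to 1 (shut), set as the call begins (left out, the last holds). The fingers move at their own pace and stop on an object; the grip force is fixed at half the most. Time passes only in rows, so rows that do not move let the fingers close. It gives the time, the measured TCP pose, the force, the opening and the grip force at its end, in the units of the state.
- robot.sense(): the state, without advancing time (a new reading comes with each control period).
- robot.read_camera(name): name is "side" or "top" or "wrist"; returns a dict with "frame" (420x560x3 uint8, blue, green, red), "z_map" (420x560 float32, mm along the optical axis (not along the pixel's ray), 0 where there is no reading), "fx", "fy", "cx", "cy" (pixels), "k1" (the pictures are not rectified: a ray, as slopes to the right and down, at radius r is drawn at 1 + k1 r^2 times it, then the intrinsics apply), "cam_to_world" (4x4, takes a point from camera to world coordinates). Camera axes: x right, y up, looking along -z (the intrinsics and any distortion apply to the point x, -y, -z); pixel columns grow to the right and rows downward; lengths in mm; the calibration is good to about 2 mm. A picture is of the moment at which its call begins.
- robot.hand_in(): hands the job in; it is judged then, once.
The state is a dict: "t": time; "q": joint angles; "qd": joint speeds; "effort": joint torques, N m; "ee_pos": TCP position; "ee_rot": TCP orientation; "force": force on the tool from outside, world axes, zero at the start; "moment": the same for the moment, N m; "gripper_width": opening from 0.0 (shut) to 1.0 (fully open); "grasp_force": force on a finger pad.
Only numpy, scipy, OpenCV 4.12 (cv2) and the standard library are available. Lean on these libraries where they do the work, as an engineer would, in place of code of your own. Each camera call takes 0.05 s, during which the arm holds its last target. There are 200 camera calls.

TASK

Clamp the lino printing block in the wooden clamping board: take the yellow wedge out of its rest, stand it thin end down in the slot between the fixed post and the sliding jaw, and let go of it. Then tap it straight down from above, for instance with closed fingertips, firmly but gently (about 20 N, never more than 30 N), until it stops going any deeper and by itself holds the block tight between jaw and fence when you move away. Do not push the block or the jaw directly, do not crush the block, and leave the other things on the table where they are.

Things in the scene. Friction and masses are not known exactly. Their poses are not given: they have to be found in the camera images.
- wedge_center (a point): centre (half-way up) of the yellow wooden wedge, 80 g, 100 mm long (z axis, from thin to thick end), 40 mm wide (x axis, parallel sides: grip it across these), 10 mm thick at the thin end and 30 mm at the thick end (y axis; both broad faces lean 1:10)
- wedge_top (a point): centre of the wedge's flat thick end (40 x 30 mm), the face to be tapped
- wedge_tip (a point): centre of the wedge's thin end face (40 x 10 mm)
- wedge: the wedge; origin at the centre of its thin end, axes as above. At the start it stands thin end down, loosely, in the pocket of its rest, and may lean a little; it lifts straight out
- rest: dark wooden block 85 x 60 x 45 mm, fixed, origin at the centre of its underside; its pocket for the wedge is 31 mm deep, open at the top, the wedge's width along the rest's x axis
- board: clamping board, fixed: plywood base 110 mm (x) by 222 mm (y), 12 mm thick; origin on its underside, 14 mm from its middle towards the fence end. Along its y axis follow the fixed post (80 mm wide, top 82 mm above the table; its face at y = -90 mm at the foot, -97 mm at the top), the slot, the sliding jaw, the block, the fence
- slot_mouth (a point): centre of the slot's mouth, level with the tops of post and jaw, 82 mm above the table; axes as the board's. At the start it is 16 mm wide along y (2 mm at the base) and 80 mm long along x. The wedge, its width along x, let go here, comes to rest with its tip about 40 mm above the base's top (52 above the table). It sinks 5 mm for each mm the jaw slides
- jaw: pale wooden sliding jaw, 80 x 38 mm at the foot, 70 mm tall, origin at the foot of its upright front face. Slides only along the board's y, at most 12 mm towards the fence; rubs with about 3 N, no spring, stays where left. The slot's middle shifts by half its travel. Driving the wedge takes about 5 to 12 N until the block meets the fence, then steeply more
- block_center (a point): centre of the printing block, wood with a reddish brown lino face, 76 (x) by 100 (y) by 24 mm, loose on the board between jaw and fence
- block: the printing block; origin at the centre of its underside. Beyond it the fence, a wooden bar 30 mm high, is bolted to the base by hand at another place each time, so that the jaw travels 2 to 5.5 mm before the block is tight: the wedge stops at another depth each time, its tip 10 to 30 mm above the base's top, a few mm deeper under load; this must be felt
- baren: bystander: printing baren with red handle, 70 mm across, 118 mm tall
- ink_tube: bystander: black ink tube, 54 x 156 x 37 mm
- graphite_block: bystander: black graphite block, 22 x 75 x 14 mm
- eraser: bystander: blue and white eraser, 23 x 56 x 13 mm
- binder_clip: bystander: black binder clip, 34 x 32 x 31 mm

How it is judged (in metres and radians):
On the way, in this order (a step that is already met when the one before it is completed fails the run):
1. the wedge stands upright in the slot, let go, the block not yet tight (x of wedge_tip in the frame of board between -0.025 and 0.025 m and y of wedge_tip in the frame of board between -0.096 and -0.078 m and angle between wedge's own z axis and vertical below 0.1 rad and height (world z) of wedge_tip below 0.065 m and contact force between the fingers and wedge below 0.05 N and contact force between jaw and block below 3 N), for 0.2 s.
2. the gripper drives the wedge from above until the block is tight against the fence (x of wedge_tip in the frame of board between -0.025 and 0.025 m and y of wedge_tip in the frame of board between -0.096 and -0.078 m and angle between wedge's own z axis and vertical below 0.1 rad and contact force between the fingers and wedge above 3 N and contact force between jaw and block above 5.5 N), for 0.05 s.
At the end, for the whole second after the job is handed in: the wedge stands by itself in the slot between post and jaw, upright within 0.1 rad, its tip within 25 mm of the slot's middle along the slot, at rest, and the jaw still squeezes the block against the fence with more than 5.5 N (x of wedge_tip in the frame of board between -0.025 and 0.025 m and y of wedge_tip in the frame of board between -0.096 and -0.078 m and angle between wedge's own z axis and vertical below 0.1 rad and contact force between jaw and block above 5.5 N and linear speed of each of wedge, block below 0.01 m/s); the robot touches nothing.
It fails at once if the block is crushed: squeezed by the jaw with more than 50 N (contact force between jaw and block above 50 N).
It fails at once if the block is lifted out of the board (distance of block from where it was at the start of the episode above 0.02 m).
It fails at once if the robot pushes the block or the jaw directly (contact force between any of the arm, the fingers and block above 3 N or contact force between any of the arm, the fingers and jaw above 5 N).
It fails at once if another thing on the table is disturbed (moved more than 20 mm) (distance of any of baren, ink_tube, graphite_block, eraser, binder_clip from where it was at the start of the episode above 0.02 m).
It also fails if it takes over 45 s, if anything falls off the work surface, if the arm or the gripper's body presses on something with over 40 N, if the wrist force passes 120 N, or if a joint passes its speed limit or range.

## Working session

There is one attempt and no reset: what is moved stays moved. The work goes in short steps, Python scripts to look and compute and a tool call to move; the robot and the scene stay as the last step left them, time stands still between calls to the robot, and variables do not carry over. Pictures are saved under pics/ and viewed, at most 10 in all, crops included, and the job is handed in when it is done.

Besides the shell and the picture viewer there is one more tool, called in YAML: its name, and indented under it one key for each argument. servo_tool: Moves the arm, as the interface text tells. Shifts and turns lie within -1 to 1; 1 stands for 0.025 m of shift or 8 degrees of turn. Its arguments: {"type":"object","properties":{"rows":{"type":"string"},"grip":{"type":"number"}},"required":["rows"]}

```bash
mkdir -p pics; cat > h.py <<'E'
import numpy as np, cv2, pickle
from workcell import robot
def cap(name):
    c=robot.read_camera(name); pickle.dump(c,open(f'{name}.pkl','wb')); return c
def load(name): return pickle.load(open(f'{name}.pkl','rb'))
def pts(c):
    h,w=c['z_map'].shape
    u,v=np.meshgrid(np.arange(w),np.arange(h))
    xd=(u-c['cx'])/c['fx']; yd=(v-c['cy'])/c['fy']
    x,y=xd.copy(),yd.copy()
    for _ in range(10):
        s=1+c['k1']*(x*x+y*y); x,y=xd/s,yd/s
    z=c['z_map']; P=np.stack([x*z,-y*z,-z,np.ones_like(z)],-1)
    W=P@np.array(c['cam_to_world']).T
    W=W[...,:3]; W[z==0]=np.nan
    return W
E
python3 - <<'E'
from h import *
for n in ['top','side','wrist']:
    c=cap(n); cv2.imwrite(f'pics/{n}0.png',c['frame']); print(n,np.round(c['cam_to_world'],3).tolist(),c['fx'],c['k1'])
a=[cv2.imread(f'pics/{n}0.png') for n in ['top','side']]
s=robot.sense(); print(robot.tips_ahead,s)
E
```

```text
top [[0.011, 0.996, -0.083, 439.573], [-1.0, 0.011, -0.001, 27.425], [-0.0, 0.083, 0.997, 1225.955], [0.0, 0.0, 0.0, 1.0]] 470.94813727074813 -0.07249892107720597
side [[0.952, 0.154, -0.266, 195.614], [-0.308, 0.484, -0.819, -1030.295], [0.003, 0.861, 0.508, 764.925], [0.0, 0.0, 0.0, 1.0]] 446.122313282321 -0.1382246592835624
wrist [[0.3, -0.92, -0.251, 116.621], [0.954, 0.288, 0.081, 618.881], [-0.002, -0.264, 0.965, 383.822], [0.0, 0.0, 0.0, 1.0]] 290.3152277145009 -0.03471517185368085
25.0 {'t': 0.15, 'q': array([ 6.70637639e+01,  2.83060646e+01,  7.71192634e+01, -1.00775666e-03,
        7.46281002e+01, -5.47279846e+00]), 'qd': array([ 0.0851256 , -0.05927861, -0.19947282,  0.07992334,  0.05056584,
        0.06318375]), 'effort': array([ 1.30684686e-03, -8.79198718e+01, -3.82048917e+01,  7.04599195e-02,
        5.04305377e-02, -1.40495090e-04]), 'ee_pos': array([187.46769285, 595.93770328, 238.4804924 ]), 'ee_rot': array([[-9.53910036e-01,  3.00092522e-01, -3.47781558e-04],
       [ 3.00092715e-01,  9.53909646e-01, -8.65382331e-04],
       [ 7.20574165e-05, -9.29863602e-04, -9.99999565e-01]]), 'force': array([1.12246537, 0.53703339, 0.29619621]), 'moment': array([ 0.01115378, -0.0192582 ,  0.01583581]), 'grasp_force': 0.0, 'gripper_width': 1.0027381459672768}
```

View pics/top0.png

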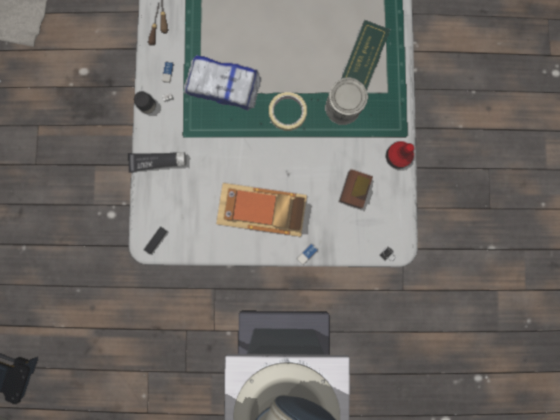

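View pics/side0.png

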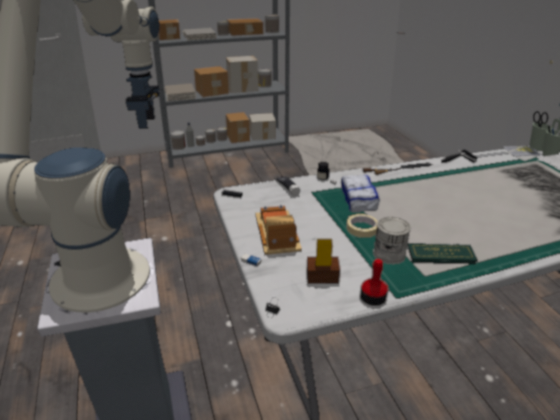

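The top view shows the rest and wedge at about (356,188) and the board at about (263,210), with its fence end to the left and the post at about (297,213). The bystanders are clear of both. The side view shows the yellow wedge at (324,250). Next I'll enlarge the crops and read the depth.

```bash
python3 - <<'E'
from h import *
c=load('top'); W=pts(c)
cv2.imwrite('pics/top1.png',cv2.resize(c['frame'][160:270,210:400],None,fx=4.2,fy=4.2,interpolation=cv2.INTER_CUBIC))
np.set_printoptions(linewidth=250,suppress=True)
print('table',np.nanmedian(W[215:235,330:380,2]))
print('rest z'); print(np.round(W[166:212:2,336:378:2,2]))
print('board z'); print(np.round(W[180:242:3,212:314:3,2]))
c=load('side');V=pts(c)
# wedge by colour in side
b,g,r=[c['frame'][...,i].astype(int) for i in range(3)]
m=(r>120)&(g>90)&(b<60); m[:230]=0;m[275:]=0; m[:,:300]=0;m[:,350:]=0
P=V[m];P=P[~np.isnan(P).any(1)];print(len(P),np.percentile(P,[2,50,98],axis=0))
T=P[P[:,2]>105];print('top face',len(T),T.mean(0))
E
```

```text
table 0.660787051996067
rest z
[[  1.  -0.  -1.  -2.  -3.   3.   2.   2.   4.   0.  -1.  -1.  -0.   2.  -0.   4.   4.  -1.   1.   3.   0.]
 [ -1.   0.   5.   3.   4.   2.  -0.  -1.  -3.   4.   2.   3.  -1.   1.  -1.   1.   0.   4.   0.  -1.   0.]
 [ -4.  -0.   2.  -1.   1.   3.   3.  47.  43.  47.   1.  -3.   2.   1.   1.   1.  -1.   1.   3.  -2.   0.]
 [  1.  -3.   1.   1.   1.   1.  20.  44.  46.  50.  50.  46.  46.  -2.   3.  -0.   2.  -4.  -0.   3.  -1.]
 [  0.   3.  -3.   3.   2.   5.  36.  47.  49.  46.  44.  47.  46.  44.  46.  46.   2.   4.  -0.   1.  -0.]
 [  2.   1.  -2.   3.  -2.   1.  47.  47.  44.  47.  41. 113. 113.  46.  42.  47.  46.  43.  50.   2.   2.]
 [ -0.  -3.  -1.  -4.  -1.  19.  47.  45.  45.  44.  47. 116. 113. 112. 114. 116.  44.  50.  43.   1.   2.]
 [ -0.   2.  -1.   1.  -2.  36.  44.  40.  44.  48. 104. 118. 116. 115. 115. 114. 113.  47.  -0.   2.   0.]
 [ -1.   1.   2.  -0.   4.  45.  46.  45.  45.  48. 117. 114. 119. 114. 115. 118. 113.  46.  -2.  -2.   2.]
 [ -2.  -3.  -0.  -2.  20.  44.  45.  46.  45.  13. 116. 113. 113. 114. 115. 119. 113.  47.   2. 
[... 4331 characters left out ...]
0.  3. -1.]]Traceback (most recent call last):
  File "<stdin>", line 12, in <module>
    return _quantile_unchecked(
        a, q, axis, out, overwrite_input, method, keepdims, weights)
    return _ureduce(a,
                    func=_quantile_ureduce_func,
    ...<5 lines>...
                    overwrite_input=overwrite_input,
                    method=method)
    r = func(a, **kwargs)
    result = _quantile(arr,
                       quantiles=q,
    ...<2 lines>...
                       out=out,
                       weights=wgt)
    slices_having_nans = np.isnan(arr[-1, ...])
                                  ~~~^^^^^^^^^
IndexError: index -1 is out of bounds for axis 0 with size 0
```

View pics/top1.png

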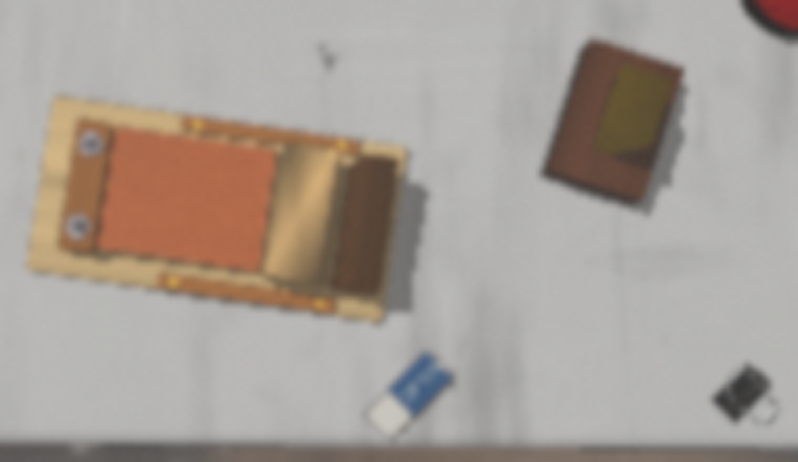

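The wedge top is at crop pixel (637,110) on the rest, and the slot runs between the jaw and the dark post at about (337,220). I'll fit rectangles to the depth bands.

```bash
cat >> h.py <<'E'
def band(W,m,lo,hi,label):
    k=m&(W[...,2]>lo)&(W[...,2]<hi); k=k&~np.isnan(W[...,2])
    n,lab,st,_=cv2.connectedComponentsWithStats(k.astype(np.uint8),connectivity=4)
    for i in range(1,n):
        if st[i,4]<25: continue
        P=W[lab==i]; r=cv2.minAreaRect(P[:,:2].astype(np.float32)); b=cv2.boxPoints(r)
        e=b[1]-b[0],b[2]-b[1]; L=max(e,key=np.linalg.norm)
        print(label,len(P),'centre',np.round(r[0],1),'size',np.round(r[1],1),'long dir deg',round(float(np.degrees(np.arctan2(L[1],L[0])))%180,1),'mean',np.round(P.mean(0),1))
E
python3 - <<'E'
from h import *
W=pts(load('top')); m=np.zeros(W.shape[:2],bool)
a=m.copy();a[160:215,332:385]=1; band(W,a,38,54,'rest'); band(W,a,104,125,'wedgetop')
a=m.copy();a[178:242,212:314]=1; band(W,a,72,92,'posts/jaw'); band(W,a,30,48,'blk+fence'); band(W,a,7,92,'board')
E
```

```text
rest 554 centre [ 580.2 -171.5] size [61.2 85.8] long dir deg 162.0 mean [ 577.5 -166.6   45.6]
wedgetop 216 centre [ 579.9 -171.7] size [29.7 40.2] long dir deg 161.2 mean [ 579.7 -171.5  114.3]
posts/jaw 427 centre [519.   18.7] size [32.  80.1] long dir deg 172.2 mean [518.7  18.9  82.3]
posts/jaw 296 centre [513.3 -21.7] size [22.  79.4] long dir deg 172.3 mean [513.6 -21.7  82.2]
blk+fence 1423 centre [530.2  98.9] size [123.1  80.1] long dir deg 82.4 mean [531.   98.2  37.4]
board 3608 centre [526.   70.4] size [222.  110.2] long dir deg 82.3 mean [523.8  69.6  38.8]
```

servo_tool:
  rows: "0.3 -0.6 0 0 0 -0.2;0.5 -1 0 0 0 -0.37;0.5 -1 0 0 0 -0.37;0.5 -1 0 0 0 -0.37;0.5 -1 0 0 0 -0.37;0.5 -1 0 0 0 -0.37;0.5 -1 0 0 0 -0.37;0.5 -1 0 0 0 -0.37;0.5 -1 0 0 0 -0.37;0.5 -1 0 0 0 -0.37;0.5 -1 0 0 0 -0.37;0.5 -1 0 0 0 -0.37"
  grip: -1

```text
t: 1.65
ee_pos: [332.6, 304.5, 238.9]
ee_rot: [[-0.618, 0.786, 0.0], [0.786, 0.618, -0.0], [-0.0, -0.0, -1.0]]
force: [-0.1, 1.1, -0.5]
gripper_width: 1.0
grasp_force: 0.0
```

servo_tool:
  rows: "0.5 -1 0 0 0 -0.37;0.5 -1 0 0 0 -0.37;0.5 -1 0 0 0 -0.37;0.5 -1 0 0 0 -0.37;0.5 -1 0 0 0 -0.37;0.5 -1 0 0 0 -0.37;0.5 -1 0 0 0 -0.37;0.5 -1 0 0 0 -0.37;0.5 -1 0 0 0 -0.37;0.5 -1 0 0 0 -0.37;0.5 -1 0 0 0 -0.37;0.5 -1 0 0 0 -0.37"

```text
t: 3.15
ee_pos: [482.1, 4.8, 238.9]
ee_rot: [[-0.047, 0.999, -0.0], [0.999, 0.047, -0.0], [-0.0, -0.0, -1.0]]
force: [0.4, 0.4, -0.0]
gripper_width: 1.0
grasp_force: 0.0
```

servo_tool:
  rows: "0.5 -1 0 0 0 -0.37;0.5 -1 0 0 0 -0.37;0.5 -1 0 0 0 -0.37;0.5 -1 0 0 0 -0.37;0.5 -0.8 0 0 0 -0.37;0.5 -0.6 0 0 0 -0.37;0.3 0 0 0 0 -0.2;0 0 0 0 0 0;0 0 0 0 0 0"

```text
t: 4.28
ee_pos: [564.6, -128.1, 238.9]
ee_rot: [[0.283, 0.959, -0.0], [0.959, -0.283, 0.0], [0.0, -0.001, -1.0]]
force: [0.1, 0.5, -0.3]
gripper_width: 1.004
grasp_force: 0.0
```

```bash
cat > st.py <<'E'
from h import *
s=robot.sense(); R=s['ee_rot']
print('t',round(s['t'],2),'pos',np.round(s['ee_pos'],1),'yaw(tool y)',round(float(np.degrees(np.arctan2(R[1,1],R[0,1]))),2),'zaxis',np.round(R[:,2],4),'F',np.round(s['force'],1),'w',round(float(s['gripper_width']),3),'gf',round(float(s['grasp_force']),1))
E
python3 - <<'E'
import st
from h import *
c=cap('wrist'); W=pts(c); m=np.ones(W.shape[:2],bool)
cv2.imwrite('pics/w1.png',c['frame'])
band(W,m,106,122,'wedgetop'); band(W,m,38,52,'rest')
E
```

```text
t 4.28 pos [ 564.6 -128.1  238.9] yaw(tool y) -16.43 zaxis [-5.e-04  2.e-04 -1.e+00] F [ 0.1  0.5 -0.3] w 1.004 gf 0.0
wedgetop 1149 centre [ 581. -171.] size [30.8 38.8] long dir deg 162.1 mean [ 581.1 -169.9  113.3]
rest 268 centre [524.8   2.1] size [84.2 29.9] long dir deg 14.6 mean [526.5   2.2  45.2]
rest 449 centre [ 772.9 -131.8] size [90.1 34.9] long dir deg 70.1 mean [ 765.8 -126.5   45.1]
rest 25 centre [538.2 -37.5] size [ 2.1 11.2] long dir deg 172.1 mean [538.6 -37.6  45.9]
rest 2174 centre [ 581.4 -170.5] size [60.6 83.8] long dir deg 162.6 mean [ 581.1 -162.3   44.5]
```

View pics/w1.png

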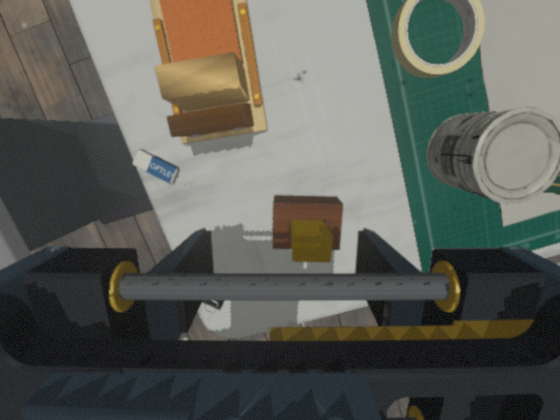

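The wrist view shows the wedge top at (311,240), between the open fingers. Both cameras agree on the wedge at about (580.5, -171.2), yaw -18.2°. Next I'll move over it, descend and close.

servo_tool:
  rows: "0.32 -0.86 0 0 0 -0.12;0.32 -0.86 0 0 0 -0.12;0 0 -0.9 0 0 0;0 0 -1 0 0 0;0 0 -1 0 0 0;0 0 -1 0 0 0;0 0 -1 0 0 0;0 0 -0.6 0 0 0;0 0 -0.2 0 0 0;0 0 0 0 0 0"

```text
t: 5.58
ee_pos: [581.3, -172.1, 96.7]
ee_rot: [[0.316, 0.949, 0.0], [0.949, -0.316, -0.0], [-0.0, 0.0, -1.0]]
force: [-0.9, 0.1, 0.3]
gripper_width: 0.996
grasp_force: 0.0
```

```bash
python3 st.py
```

```text
t 5.58 pos [ 581.3 -172.1   96.7] yaw(tool y) -18.44 zaxis [ 3.e-04 -1.e-04 -1.e+00] F [-0.9  0.1  0.3] w 0.996 gf 0.0
```

servo_tool:
  rows: "0 0 0 0 0 0;0 0 0 0 0 0;0 0 0 0 0 0;0 0 0 0 0 0;0 0 0 0 0 0;0 0 0 0 0 0;0 0 0 0 0 0;0 0 0 0 0 0"
  grip: 1

```text
t: 6.58
ee_pos: [581.1, -171.8, 96.4]
ee_rot: [[0.316, 0.949, 0.0], [0.949, -0.316, 0.0], [0.0, 0.0, -1.0]]
force: [-0.1, 0.8, 0.8]
gripper_width: 0.44
grasp_force: 29.9
```

servo_tool:
  rows: "0 0 0.3 0 0 0;0 0 0.6 0 0 0;0 0 1 0 0 0;0 0 1 0 0 0;0 0 1 0 0 0;0 0 0.8 0 0 0;0 0 0.3 0 0 0;0 0 0 0 0 0;0 0 0 0 0 0"

```text
t: 7.7
ee_pos: [580.7, -171.7, 220.7]
ee_rot: [[0.316, 0.949, -0.001], [0.949, -0.316, 0.0], [0.0, -0.001, -1.0]]
force: [-0.5, -0.1, -1.3]
gripper_width: 0.438
grasp_force: 29.9
```

```bash
python3 - <<'E'
import st
from h import *
c=cap('wrist'); W=pts(c); m=np.ones(W.shape[:2],bool); m[300:]=0
cv2.imwrite('pics/w2.png',c['frame'])
band(W,m,75,90,'jaw/post')
c=cap('side'); V=pts(c); cv2.imwrite('pics/s2.png',cv2.resize(c['frame'][130:330,220:420],None,fx=3,fy=3))
c=cap('top'); T=pts(c); a=m*0>0; a=np.zeros(T.shape[:2],bool); a[178:242,212:330]=1; band(T,a,72,92,'top jaw/post')
E
```

```text
t 7.7 pos [ 580.7 -171.7  220.7] yaw(tool y) -18.43 zaxis [-1.1e-03  4.0e-04 -1.0e+00] F [-0.5 -0.1 -1.3] w 0.438 gf 29.9
jaw/post 3698 centre [520.2  19. ] size [32.9 81.3] long dir deg 172.3 mean [521.5  18.1  81.2]
jaw/post 2245 centre [514.7 -22.4] size [22.  81.2] long dir deg 172.2 mean [516.  -23.1  81.3]
jaw/post 724 centre [ 771.6 -134.6] size [87.6 33.3] long dir deg 74.7 mean [ 764.7 -131.7   82.8]
top jaw/post 431 centre [519.1  18.7] size [32.1 79.9] long dir deg 171.7 mean [519.   18.7  82.3]
top jaw/post 299 centre [513.5 -21.6] size [22.2 79.9] long dir deg 172.4 mean [513.3 -21.6  82.2]
```

View pics/s2.png

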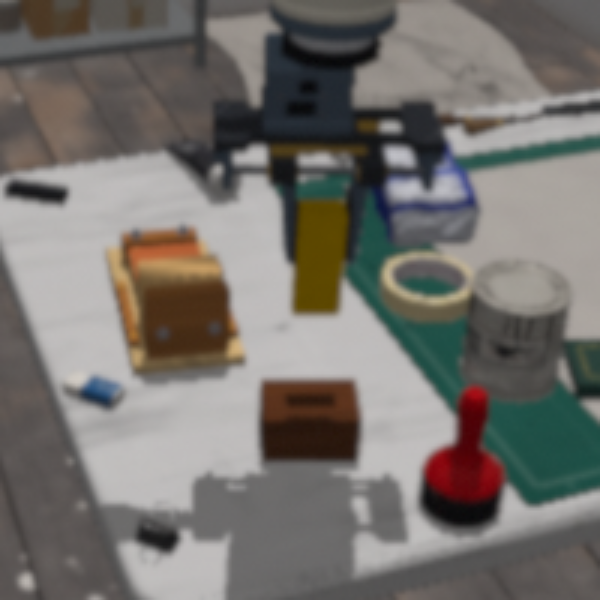

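The side crop shows the wedge held between the fingers at about (320,255), clear of the rest. I'll fit its broad face to find its lean and tip position.

```bash
python3 - <<'E'
from h import *
c=load('side'); V=pts(c)
# wedge face pixels: crop (300..345,205..310)/3 + (220,130)
hsv=cv2.cvtColor(c['frame'],cv2.COLOR_BGR2HSV)
m=(hsv[...,0]>20)&(hsv[...,0]<32)&(hsv[...,1]>180); k=np.zeros_like(m); k[190:240,310:345]=1; m&=k
P=V[m]; P=P[~np.isnan(P).any(1)]
med=np.median(P,0); P=P[np.linalg.norm(P-med,axis=1)<75]
ax=np.radians(-18.4); ux=np.array([np.cos(ax),np.sin(ax)]); uy=np.array([-np.sin(ax),np.cos(ax)])
o=np.array([580.7,-171.7]); x=(P[:,:2]-o)@ux; y=(P[:,:2]-o)@uy; z=P[:,2]
A=np.c_[x,z-z.min(),np.ones_like(z)]; g=np.ones(len(z),bool)
for _ in range(4):
    s=np.linalg.lstsq(A[g],y[g],rcond=None)[0]; r=y-A@s; g=abs(r)<6
print(len(z),g.sum(),'z range',z.min(),z.max(),'x',np.percentile(x,[2,98]),'fit y=ax+bz+c',s,'rms',r[g].std())
print('y at z min',s[2],'expected -5 at tip, slope -0.1')
E
```

```text
538 480 z range 144.16129126638737 247.60663811272445 x [-17.48664224  20.05796929] fit y=ax+bz+c [ 0.02314012 -0.09947735 -3.85497145] rms 1.7375441452774532
y at z min -3.854971454334125 expected -5 at tip, slope -0.1
```

The wedge is upright: face slope -0.0995 against -0.1 nominal. Its tip is about 0.5 mm off the TCP. I'll move it over the slot.

servo_tool:
  rows: "-0.16 0.4 0 0 0 0.08;-0.32 0.84 0 0 0 0.17;-0.32 0.84 0 0 0 0.17;-0.32 0.84 0 0 0 0.17;-0.32 0.84 0 0 0 0.17;-0.32 0.84 0 0 0 0.17;-0.32 0.84 0 0 0 0.17;-0.32 0.84 0 0 0 0.17;-0.16 0.4 0 0 0 0.08;0 0 -0.8 0 0 0;0 0 -0.7 0 0 0;0 0 0 0 0 0"

```text
t: 9.35
ee_pos: [516.5, -4.7, 183.1]
ee_rot: [[0.133, 0.991, -0.002], [0.991, -0.133, 0.0], [-0.0, -0.002, -1.0]]
force: [-0.3, -0.2, -0.4]
gripper_width: 0.433
grasp_force: 29.9
```

```bash
python3 - <<'E'
import st
from h import *
c=cap('side'); V=pts(c); cv2.imwrite('pics/s3.png',cv2.resize(c['frame'][120:270,220:370],None,fx=4,fy=4,interpolation=cv2.INTER_CUBIC))
c=cap('wrist'); cv2.imwrite('pics/w3.png',c['frame'])
E
```

```text
t 9.35 pos [516.5  -4.7 183.1] yaw(tool y) -7.62 zaxis [-2.1e-03  2.0e-04 -1.0e+00] F [-0.3 -0.2 -0.4] w 0.433 gf 29.9
```

View pics/s3.png

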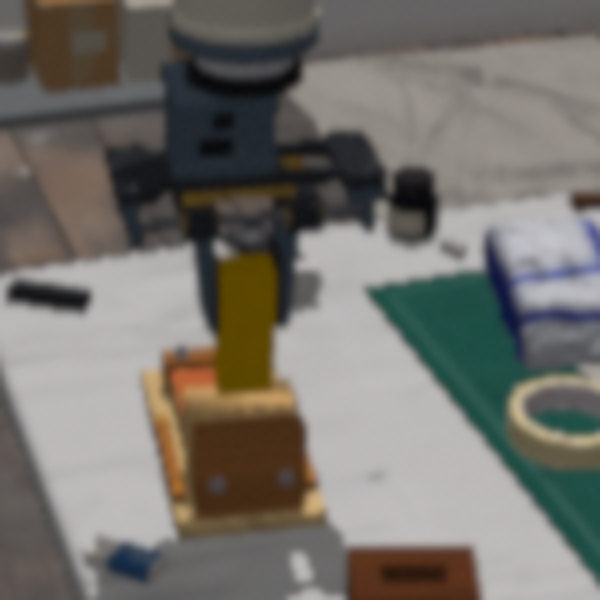

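The tip is above the slot between the jaw and the dark post, at crop pixel (245,388). I'll lower it slowly.

servo_tool:
  rows: "0 0 -0.3 0 0 0;0 0 -0.3 0 0 0;0 0 -0.3 0 0 0;0 0 -0.2 0 0 0;0 0 -0.1 0 0 0;0 0 0 0 0 0"

```text
t: 10.2
ee_pos: [517.0, -4.8, 153.8]
ee_rot: [[0.133, 0.991, -0.0], [0.991, -0.133, 0.0], [-0.0, -0.0, -1.0]]
force: [-0.4, -0.0, -1.8]
gripper_width: 0.438
grasp_force: 29.9
```

servo_tool:
  rows: "0 0 -0.2 0 0 0;0 0 -0.2 0 0 0;0 0 -0.1 0 0 0;0 0 0 0 0 0"

```text
t: 10.7
ee_pos: [516.9, -4.8, 141.2]
ee_rot: [[0.133, 0.991, -0.0], [0.991, -0.133, 0.0], [-0.0, -0.0, -1.0]]
force: [0.2, -0.3, -0.9]
gripper_width: 0.437
grasp_force: 29.9
```

servo_tool:
  rows: "0 0 -0.06 0 0 0;0 0 0 0 0 0"

```text
t: 10.95
ee_pos: [517.1, -4.8, 139.9]
ee_rot: [[0.133, 0.991, -0.0], [0.991, -0.133, -0.0], [-0.0, -0.0, -1.0]]
force: [-0.1, 0.9, 0.2]
gripper_width: 0.437
grasp_force: 29.9
```

servo_tool:
  rows: "0 0 -0.06 0 0 0;0 0 -0.06 0 0 0;0 0 0 0 0 0"

```text
t: 11.32
ee_pos: [517.1, -4.7, 136.8]
ee_rot: [[0.133, 0.991, 0.0], [0.991, -0.133, 0.0], [0.0, 0.0, -1.0]]
force: [1.2, 2.4, -1.9]
gripper_width: 0.437
grasp_force: 29.9
```

servo_tool:
  rows: "0 0 0 0 0 0;0 0 0 0 0 0;0 0 0 0 0 0;0 0 0 0 0 0;0 0 0 0 0 0"
  grip: -1

```text
t: 11.95
ee_pos: [517.1, -4.8, 136.9]
ee_rot: [[0.133, 0.991, 0.0], [0.991, -0.133, -0.0], [-0.0, 0.0, -1.0]]
force: [-0.3, 0.5, 0.1]
gripper_width: 0.956
grasp_force: 0.0
```

servo_tool:
  rows: "0 0 0.3 0 0 0;0 0 0.8 0 0 0;0 0 1 0 0 0;0 0 1 0 0 0;0 0 0.9 0 0 0;0 0 0 0 0 0;0 0 0 0 0 0"

```text
t: 12.82
ee_pos: [516.7, -4.8, 236.6]
ee_rot: [[0.133, 0.991, -0.0], [0.991, -0.133, 0.0], [-0.0, -0.0, -1.0]]
force: [0.1, 0.6, -0.6]
gripper_width: 1.0
grasp_force: 0.0
```

```bash
python3 - <<'E'
import st
from h import *
c=cap('wrist'); W=pts(c); m=np.ones(W.shape[:2],bool)
cv2.imwrite('pics/w4.png',c['frame'])
band(W,m,140,162,'wedgetop w'); band(W,m,72,92,'jaw/post w')
c=cap('side'); cv2.imwrite('pics/s4.png',cv2.resize(c['frame'][120:270,220:370],None,fx=4,fy=4,interpolation=cv2.INTER_CUBIC))
V=pts(c); hsv=cv2.cvtColor(c['frame'],cv2.COLOR_BGR2HSV)
m=(hsv[...,0]>20)&(hsv[...,0]<34)&(hsv[...,1]>190); k=np.zeros_like(m); k[170:225,265:300]=1; m&=k
P=V[m]; P=P[~np.isnan(P).any(1)]; print('side',len(P),np.percentile(P,[2,50,98],axis=0))
E
```

```text
t 12.82 pos [516.7  -4.8 236.6] yaw(tool y) -7.62 zaxis [-5.e-04  1.e-04 -1.e+00] F [ 0.1  0.6 -0.6] w 1.0 gf 0.0
wedgetop w 1703 centre [517.7  -3.5] size [30.2 40. ] long dir deg 172.7 mean [517.9  -2.6 151. ]
jaw/post w 2321 centre [520.5  19.4] size [32.2 79.4] long dir deg 172.3 mean [520.4  20.2  81.5]
jaw/post w 288 centre [482.8 -16.7] size [22.  14.5] long dir deg 81.4 mean [482.9 -16.   80.9]
jaw/post w 259 centre [547.9 -25.4] size [21.7 13.4] long dir deg 83.9 mean [548.1 -25.   81. ]
jaw/post w 186 centre [808.3 -97.7] size [ 4.4 32.6] long dir deg 171.9 mean [804.2 -97.   81.6]
side 295 [[498.7795159  -19.58131785  83.63699438]
 [514.72654523 -14.00785801 121.42469321]
 [532.61024074  -0.83630091 153.30870743]]
```

View pics/s4.png

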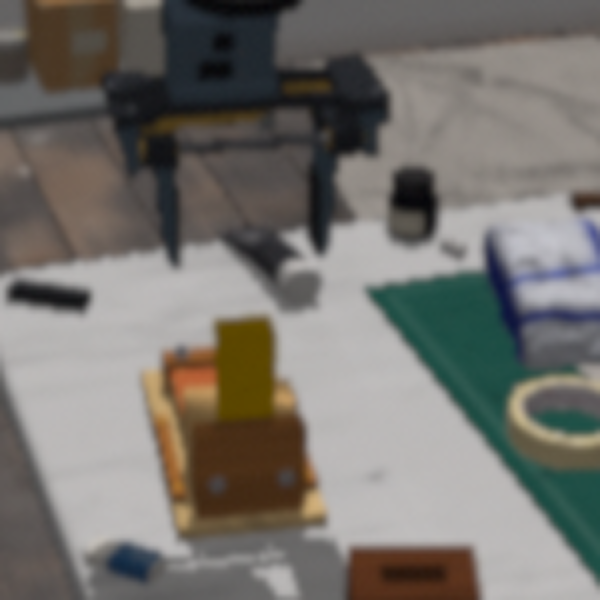

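The wedge stands upright in the slot with its top at z≈151, centred at about (517.3, -3.7). I'll close the fingers and approach from above.

servo_tool:
  rows: "0.03 0.04 0 0 0 0;0 0 0 0 0 0;0 0 0 0 0 0;0 0 0 0 0 0;0 0 0 0 0 0;0 0 0 0 0 0;0 0 0 0 0 0;0 0 0 0 0 0;0 0 -0.7 0 0 0;0 0 -0.9 0 0 0;0 0 -0.55 0 0 0;0 0 0 0 0 0"
  grip: 1

```text
t: 14.42
ee_pos: [517.4, -3.8, 182.5]
ee_rot: [[0.133, 0.991, -0.002], [0.991, -0.133, 0.0], [-0.0, -0.002, -1.0]]
force: [-0.5, -0.7, 0.2]
gripper_width: 0.004
grasp_force: 0.0
```

servo_tool:
  rows: "0 0 -0.06 0 0 0;0 0 -0.06 0 0 0;0 0 0 0 0 0"

```text
t: 14.8
ee_pos: [517.9, -3.8, 180.4]
ee_rot: [[0.133, 0.991, 0.0], [0.991, -0.133, -0.0], [0.0, 0.0, -1.0]]
force: [-0.0, 0.5, -0.7]
gripper_width: 0.003
grasp_force: 0.0
```

servo_tool:
  rows: "0 0 -0.06 0 0 0;0 0 -0.06 0 0 0;0 0 0 0 0 0"

```text
t: 15.18
ee_pos: [517.9, -3.8, 177.2]
ee_rot: [[0.133, 0.991, 0.0], [0.991, -0.133, -0.0], [0.0, 0.0, -1.0]]
force: [1.7, -0.3, 0.6]
gripper_width: 0.005
grasp_force: 0.4
```

servo_tool:
  rows: "0 0 -0.06 0 0 0;0 0 -0.06 0 0 0;0 0 0 0 0 0"

```text
t: 15.55
ee_pos: [517.9, -3.7, 174.1]
ee_rot: [[0.133, 0.991, 0.0], [0.991, -0.133, 0.0], [0.0, 0.0, -1.0]]
force: [0.6, 1.3, 2.6]
gripper_width: 0.001
grasp_force: 1.1
```

servo_tool:
  rows: "0 0 -0.06 0 0 0;0 0 0 0 0 0"

```text
t: 15.8
ee_pos: [517.8, -3.8, 172.5]
ee_rot: [[0.133, 0.991, -0.0], [0.991, -0.133, 0.0], [0.0, -0.0, -1.0]]
force: [1.1, 2.5, 2.0]
gripper_width: 0.001
grasp_force: 1.3
```

servo_tool:
  rows: "0 0 -0.06 0 0 0;0 0 0 0 0 0"

```text
t: 16.05
ee_pos: [517.8, -3.8, 171.1]
ee_rot: [[0.133, 0.991, -0.0], [0.991, -0.133, 0.0], [0.0, -0.0, -1.0]]
force: [0.8, 1.3, 2.3]
gripper_width: 0.007
grasp_force: 1.3
```

servo_tool:
  rows: "0 0 -0.06 0 0 0;0 0 -0.06 0 0 0"

```text
t: 16.3
ee_pos: [517.9, -3.8, 168.2]
ee_rot: [[0.133, 0.991, 0.0], [0.991, -0.133, 0.0], [0.0, 0.0, -1.0]]
force: [-0.5, 2.8, 6.2]
gripper_width: 0.009
grasp_force: 2.9
```

servo_tool:
  rows: "0 0 -0.06 0 0 0;0 0 -0.04 0 0 0"

```text
t: 16.55
ee_pos: [517.9, -3.7, 165.7]
ee_rot: [[0.133, 0.991, 0.0], [0.991, -0.133, 0.0], [0.0, 0.0, -1.0]]
force: [0.6, 3.2, 6.7]
gripper_width: 0.002
grasp_force: 3.1
```

servo_tool:
  rows: "0 0 -0.04 0 0 0;0 0 -0.04 0 0 0"

```text
t: 16.8
ee_pos: [518.1, -3.6, 163.9]
ee_rot: [[0.133, 0.991, 0.001], [0.991, -0.133, 0.0], [0.0, 0.001, -1.0]]
force: [0.4, 4.9, 11.4]
gripper_width: 0.005
grasp_force: 5.4
```

servo_tool:
  rows: "0 0 -0.03 0 0 0;0 0 0 0 0 0"

```text
t: 17.05
ee_pos: [518.2, -3.5, 163.2]
ee_rot: [[0.133, 0.991, 0.001], [0.991, -0.133, 0.0], [0.001, 0.001, -1.0]]
force: [0.2, 5.5, 9.1]
gripper_width: 0.008
grasp_force: 4.3
```

servo_tool:
  rows: "0 0 -0.03 0 0 0;0 0 0 0 0 0"

```text
t: 17.3
ee_pos: [518.2, -3.5, 162.5]
ee_rot: [[0.133, 0.991, 0.001], [0.991, -0.133, 0.0], [0.001, 0.001, -1.0]]
force: [0.9, 5.3, 8.9]
gripper_width: 0.003
grasp_force: 4.5
```

servo_tool:
  rows: "0.005 0.03 -0.04 0 0 0;0 0 0 0 0 0"

```text
t: 17.55
ee_pos: [518.0, -2.9, 161.2]
ee_rot: [[0.133, 0.991, 0.0], [0.991, -0.133, 0.0], [0.0, 0.0, -1.0]]
force: [0.5, 3.6, 3.1]
gripper_width: 0.006
grasp_force: 2.1
```

servo_tool:
  rows: "0 0.01 -0.04 0 0 0;0 0 0 0 0 0"

```text
t: 17.8
ee_pos: [518.1, -2.7, 160.3]
ee_rot: [[0.133, 0.991, 0.0], [0.991, -0.133, 0.0], [0.0, 0.0, -1.0]]
force: [0.9, 4.9, 6.3]
gripper_width: 0.006
grasp_force: 3.2
```

servo_tool:
  rows: "0 0.005 -0.04 0 0 0;0 0 0 0 0 0"

```text
t: 18.05
ee_pos: [518.2, -2.6, 159.4]
ee_rot: [[0.133, 0.991, 0.001], [0.991, -0.133, 0.0], [0.0, 0.001, -1.0]]
force: [1.4, 5.2, 7.4]
gripper_width: 0.002
grasp_force: 3.8
```

servo_tool:
  rows: "0 0.005 -0.04 0 0 0;0 0.005 -0.04 0 0 0;0 0 0 0 0 0"

```text
t: 18.42
ee_pos: [518.2, -2.3, 157.4]
ee_rot: [[0.133, 0.991, 0.001], [0.991, -0.133, 0.0], [0.0, 0.001, -1.0]]
force: [1.1, 4.5, 8.1]
gripper_width: 0.004
grasp_force: 3.8
```

servo_tool:
  rows: "0 0.005 -0.04 0 0 0;0 0 0 0 0 0"

```text
t: 18.68
ee_pos: [518.4, -2.1, 156.6]
ee_rot: [[0.133, 0.991, 0.001], [0.991, -0.133, 0.0], [0.001, 0.001, -1.0]]
force: [0.9, 6.3, 12.1]
gripper_width: 0.002
grasp_force: 5.7
```

servo_tool:
  rows: "0 0.005 -0.04 0 0 0;0 0 0 0 0 0"

```text
t: 18.92
ee_pos: [518.6, -2.0, 156.3]
ee_rot: [[0.133, 0.991, 0.002], [0.991, -0.133, 0.0], [0.0, 0.002, -1.0]]
force: [-2.7, 5.6, 25.2]
gripper_width: 0.002
grasp_force: 12.3
```

The force has risen sharply to 25 N with almost no further travel, so the block is tight. I'll hold briefly.

servo_tool:
  rows: "0 0 0 0 0 0;0 0 0 0 0 0"

```text
t: 19.18
ee_pos: [518.6, -2.0, 156.3]
ee_rot: [[0.133, 0.991, 0.002], [0.991, -0.133, 0.0], [0.0, 0.002, -1.0]]
force: [-1.9, 5.6, 24.7]
gripper_width: 0.0
grasp_force: 12.3
```

servo_tool:
  rows: "0 0 0.1 0 0 0;0 0 0.4 0 0 0;0 0 1 0 0 0;0 0 1 0 0 0;0 0 0.8 0 0 0;0 0 0 0 0 0;0 0 0 0 0 0"

```text
t: 20.05
ee_pos: [517.5, -2.2, 237.1]
ee_rot: [[0.133, 0.991, -0.001], [0.991, -0.133, -0.0], [-0.0, -0.001, -1.0]]
force: [-0.0, 0.3, -0.2]
gripper_width: 0.003
grasp_force: 0.0
```

```bash
python3 - <<'E'
import st
from h import *
c=cap('wrist'); W=pts(c); m=np.ones(W.shape[:2],bool)
band(W,m,120,145,'wedgetop w'); band(W,m,72,92,'jaw/post w')
c=cap('side'); cv2.imwrite('pics/s5.png',cv2.resize(c['frame'][120:270,220:370],None,fx=4,fy=4,interpolation=cv2.INTER_CUBIC))
E
```

```text
t 20.05 pos [517.5  -2.2 237.1] yaw(tool y) -7.63 zaxis [-9.e-04 -0.e+00 -1.e+00] F [-0.   0.3 -0.2] w 0.003 gf 0.0
wedgetop w 1337 centre [518.5  -1.1] size [29.7 40.1] long dir deg 172.2 mean [5.188e+02 5.000e-01 1.300e+02]
jaw/post w 2347 centre [521.3  23.7] size [31.8 80.2] long dir deg 172.3 mean [521.4  24.2  81.5]
jaw/post w 329 centre [484.1 -16.7] size [21.7 16.7] long dir deg 81.6 mean [484.3 -16.2  81. ]
jaw/post w 296 centre [547.2 -25.3] size [22.  15.5] long dir deg 82.9 mean [547.1 -24.4  80.9]
jaw/post w 150 centre [812.4 -98.6] size [ 4.4 34.1] long dir deg 166.0 mean [807.4 -97.3  81.2]
jaw/post w 32 centre [ 661.7 -283.7] size [13.9  4.1] long dir deg 65.3 mean [ 661.4 -283.9   88.6]
```

View pics/s5.png

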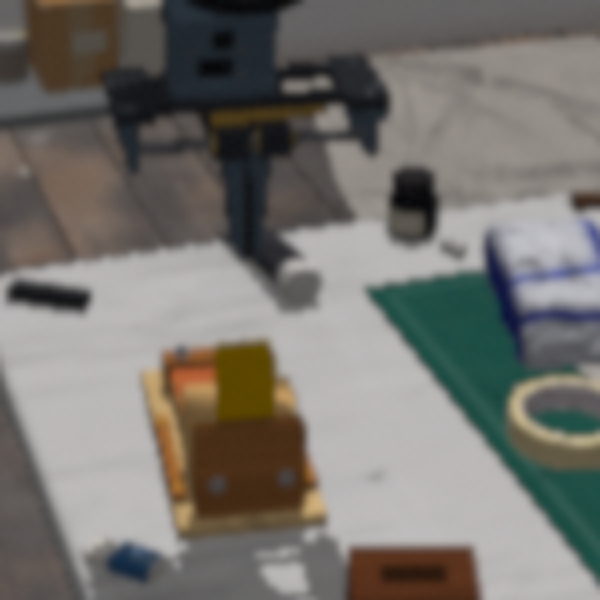

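The wedge sits upright, driven about 20 mm deeper with its top at z≈130. The jaw has moved about 4.3 mm and the robot is clear, so I'll hand in.

```bash
python3 -c "
from workcell import robot
print(robot.hand_in())"
```

```text
the job is handed in; nothing more can be done
None
```

I set the wedge in the slot, let go, then tapped it down until it stopped (about 25 N peak), moved clear and handed the job in at about 20 s; no verdict came back, and the final squeeze on the block was not measured.

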